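Nest the strainer cups and hold the cover flange over its screw holes

ROBOT

A 7-joint arm with a two-finger parallel gripper is mounted at the origin on the work surface. World frame = base frame: x ahead of the robot, y to its left, z up, the work surface at z = 0. Lengths are in m, angles in rad, forces in N, time in s.
With the tool pointing down it reaches from about 0.425 to 0.925 m from the base axis. Payload 6.8 kg.
Tool frame: the origin (TCP) lies midway between the tips of the shut fingers; the grasp point (between the pads) lies 19 mm behind it; z points along the fingers, y is the line along which they close (so a half turn about z gives the same grasp; the last joint's range is limited). The gripper opens to 85 mm and grips with 20 to 120 N. Pads are 22 mm wide; open, the fingers measure 114 mm over their backs; the gripper's body (76 mm by 85 mm) begins 54 mm behind the grasp point. The pads swing forward as they close: fully open they stand 13 mm farther back than shut.
Start: joints at [1.108, 0.477, 0.022, 1.555, -0.011, 1.109, -0.083], TCP at [0.235, -0.633, 0.208] pointing down, gripper open.
Joint ranges: [-2.96, 2.96], [-0.34, 2.1], [-1.41, 1.46], [0.24, 2.44], [-1.37, 4.51], [0.17, 1.92], [-2.96, 2.96]. Speed limits (rad/s): [2.39, 2.39, 3.14, 3.14, 3.14, 3.14, 3.14].

INTERFACE

Orientations are given as a unit quaternion [w, x, y, z].
In Python, from station import * gives the robot as it stands.
- The arm moves only by the shell command python3 -m creep 'ROWS' [FORCE]. ROWS is JSON, a list of rows, each a list of 7 numbers: the gripper command: -1 is shut, 1 is fully open, values between are in proportion, then the shift along the world's x, y, z in mm, then the turn, a rotation vector about the world's x, y, z in rad. A call has 1 to 5 rows; each row shifts and turns the commanded pose from where the row before left it; what a row does not reach is not made up. A row lasts 1/8 s, in which the tool goes at most 62.5 mm and 10.7 degrees, less where a joint would pass 70% of its speed; a pose out of reach is approached as far as the arm can. A call is refused whole if a number of a shift passes 62.5 or a number of a turn 0.188, either way. A call with a gripper value outside its range is refused whole. The fingers move at their own pace and stop on an object; FORCE is the grip in N (left out, the last holds). Time passes only in rows, so rows that do not move let the fingers close. It gives the time, the measured TCP pose, the force, the opening and the grip force at its end, in the units of the state.
- get_obs(): the state, without advancing time (a new reading comes with each control period).
- read_camera(name): name is "side" or "top"; returns (picture, depth): 400x640x3 uint8, red, green, blue; 400x640 float32, m along the optical axis (not along the pixel's ray), 0 where there is no reading.
- camera_params(name): a dict with "intrinsics" (3x3 intrinsics, pixels), "cam_to_world" (4x4, takes a point from camera to world coordinates). Camera axes: x right, y up, looking along -z (the intrinsics and any distortion apply to the point x, -y, -z); pixel columns grow to the right and rows downward; lengths in m; the calibration is good to about 2 mm. A picture is of the moment at which its call begins. camera_params takes no time and is no camera call.
- hand_in(): hands the job in; it is judged then, once.
The state is a dict: "t": time; "q": joint angles; "joint_vel": joint speeds; "joint_torque": joint torques, N m; "eef_pos": TCP position; "tool_rot": TCP orientation; "contact_force": force on the tool from outside, world axes, zero at the start; "torque": the same for the moment, N m; "gripper_width": opening from 0.0 (shut) to 1.0 (fully open); "grasp_force": force on a finger pad.
Only numpy, scipy, OpenCV 4.12 (cv2) and the standard library are available. Lean on these libraries where they do the work, as an engineer would, in place of code of your own. Each camera call takes 0.05 s, during which the arm holds its last target. There are 200 camera calls.

TASK

Put the chocolate strainer together: stand the large blue cup upright in the well of the steel housing and let go, then stand the small orange cup inside the blue one and let go. Then lift the cover flange (the plate with the black handle) and finish while holding it still and level over the housing, about 15 mm above the top face and touching neither housing nor cups, with each threaded hole fully in view straight down through a hole of the flange, ready for a colleague to start the screws: do not set it down or let go. Leave the jar, the dish of screws and the spatula where they are.

Things in the scene. Friction and masses are not known exactly. Their poses are not given: they have to be found in the camera images.
- housing: Steel strainer housing, a block fixed to the bench, 120 mm along its own x, 160 mm along its own y, 35 mm high; origin at the centre of its underside, z up. In the middle of its top face is a round well 68 mm across and 20 mm deep (well floor 15 mm above the bench). Four threaded holes, 9 mm across, open in the top face at (+-40, +-60) mm from the centre along its x and y. A short pipe 35 mm thick at most sticks out 50 mm from its +x side, below the top face.
- housing_face (a point): Centre of the well's mouth, level with the housing's top face (35 mm above the bench); axes as the housing's.
- thread0 (a point): Mouth of the threaded hole at (+40, +60) mm on the housing's top face.
- thread2 (a point): Mouth of the diagonally opposite threaded hole at (-40, -60) mm on the housing's top face.
- large_cup: Large strainer cup, blue plastic, open on top, 55 mm high, about 80 g; origin at the centre of its underside, z up. Seated in the well its rim stands 35 mm above the housing's top face.
- large_mid (a point): Centre of the large cup, half-way up (27.5 mm above its underside). Outside diameter 56 mm at the foot, 62 mm from 28 mm up to the rim; wall 3 mm, floor 5 mm thick.
- small_cup: Small strainer cup, orange plastic, open on top, 82 mm high, about 70 g; origin at the centre of its underside, z up. Seated in the large cup, its rim stands 32 mm above the large cup's rim.
- small_mid (a point): Centre of the small cup, half-way up (41 mm above its underside). Outside diameter 42 mm at the foot, 48 mm from 45 mm up to the rim; wall 3 mm, floor 5 mm thick.
- flange: Cover flange: an aluminium plate 110 mm along its x, 150 mm along its y, 6 mm thick, about 0.45 kg, lying flat on the bench with its handle up; origin at the centre of the plate's underside, z up. It has a round opening 84 mm across in the middle, which passes over the cups, and four screw holes 16 mm across at (+-40, +-60) mm along its x and y (a half turn fits as well). Two legs at y = +-55 mm carry a black handle bar above the opening.
- flange_handle (a point): Centre of the handle bar, 88 mm above the plate's underside, over the plate's centre and centre of mass; axes as the flange's. The bar is 12 mm thick along the flange's x (grip it across this, from above), 20 mm high, and free for 100 mm along the flange's y.
- cover_hole0 (a point): Screw hole at (+40, +60) mm of the flange, at the plate's underside.
- cover_hole2 (a point): Screw hole at (-40, -60) mm of the flange, at the plate's underside.
- jar: Bystander: closed amber jar, 60 mm across, 85 mm high, standing on the bench; origin at the centre of its underside.
- screw_dish: Bystander: small white dish of screws, 84 mm across, 22 mm high; origin at the centre of its underside.
- spatula: Bystander: white-handled spatula, 280 mm long, 65 mm wide and 20 mm high at most, lying flat on the bench along its own x; origin on its underside, half-way along.
Not all that is in view belongs to the job. Several things look just like the large_cup: the one meant starts farthest from the robot's base.

How it is judged:
On the way, in this order (a step that is already met when the one before it is completed fails the run):
1. the large cup stands on the floor of the housing's well, let go (horizontal distance between large_mid and housing_face below 0.006 m and z of large_mid in the frame of housing_face between 0.004 and 0.0105 m and angle between large_mid's own z axis and vertical below 0.1 rad and contact force between the fingers and large_cup below 0.2 N and linear speed of large_cup below 0.02 m/s), for 0.2 s.
2. the small cup stands inside the large cup, on its floor, let go, the large one still seated (horizontal distance between large_mid and housing_face below 0.006 m and z of large_mid in the frame of housing_face between 0.004 and 0.0105 m and angle between large_mid's own z axis and vertical below 0.1 rad and horizontal distance between small_mid and large_mid below 0.009 m and z of small_mid in the frame of large_mid between 0.015 and 0.0215 m and angle between small_mid's own z axis and vertical below 0.15 rad and contact force between the fingers and small_cup below 0.2 N and linear speed of small_cup below 0.02 m/s), for 0.2 s.
At the end, for the whole second after the job is handed in: Large cup upright on the well's floor (6 mm off axis at most), small cup on the large one's floor (9 mm). Flange held still in the gripper, level to 0.07 rad, underside 5 to 25 mm over the top face, screw holes within 4 mm of the threaded holes, touching neither housing nor cups (horizontal distance between large_mid and housing_face below 0.006 m and z of large_mid in the frame of housing_face between 0.004 and 0.0105 m and angle between large_mid's own z axis and vertical below 0.1 rad and horizontal distance between small_mid and large_mid below 0.009 m and z of small_mid in the frame of large_mid between 0.015 and 0.0215 m and angle between small_mid's own z axis and vertical below 0.15 rad and ((horizontal distance between cover_hole0 and thread0 below 0.004 m and horizontal distance between cover_hole2 and thread2 below 0.004 m) or (horizontal distance between cover_hole0 and thread2 below 0.004 m and horizontal distance between cover_hole2 and thread0 below 0.004 m)) and z of flange in the frame of housing_face between 0.005 and 0.025 m and angle between flange's own z axis and vertical below 0.07 rad and linear speed of flange below 0.01 m/s and contact force between the fingers and flange above 2 N and contact force between flange and housing below 0.2 N and contact force between flange and large_cup below 0.2 N and contact force between flange and small_cup below 0.2 N); the arm keeps its last pose, push and grip.
It fails at once if the jar is pushed more than 30 mm or tipped over (distance of jar from where it was at the start of the episode above 0.03 m or angle between jar's own z axis and vertical above 0.5 rad).
It fails at once if the screw dish is pushed more than 30 mm or tipped over (distance of screw_dish from where it was at the start of the episode above 0.03 m or angle between screw_dish's own z axis and vertical above 0.5 rad).
It fails at once if the spatula is pushed more than 30 mm or tipped over (distance of spatula from where it was at the start of the episode above 0.03 m or angle between spatula's own z axis and vertical above 0.5 rad).
It also fails if it takes over 64 s, if anything falls off the work surface, if the arm or the gripper's body presses on something with over 40 N, if the wrist force passes 120 N, or if a joint passes its speed limit or range.

## Working session

There is one attempt and no reset: what is moved stays moved. The work goes in short steps, Python scripts to look and compute and a shell command to move; the robot and the scene stay as the last step left them, time stands still between calls to the robot, and variables do not carry over. Pictures are saved under pics/ and viewed, at most 10 in all, crops included, and the job is handed in when it is done.

```bash
mkdir -p pics; ls
python3 - <<'E'
from station import *
import cv2, numpy as np
for n in ["top","side"]:
    p,d=read_camera(n); cv2.imwrite(f"pics/{n}0.png",p[:,:,::-1]); np.savez(f"{n}0.npz",p=p,d=d)
    c=camera_params(n); print(n,c)
o=get_obs(); print(o)
E
```

```text
pics
top {'intrinsics': array([[370.06938795,   0.        , 313.22578537],
       [  0.        , 370.06938795, 198.45020483],
       [  0.        ,   0.        ,   1.        ]]), 'cam_to_world': array([[ 0.01144486,  0.9818574 , -0.1892751 ,  0.3722988 ],
       [-0.99987525,  0.01329789,  0.00852308, -0.03455878],
       [ 0.01088541,  0.18915394,  0.98188711,  1.08810243],
       [ 0.        ,  0.        ,  0.        ,  1.        ]])}
side {'intrinsics': array([[426.68837768,   0.        , 313.68304981],
       [  0.        , 426.68837768, 202.02617185],
       [  0.        ,   0.        ,   1.        ]]), 'cam_to_world': array([[-0.99132428,  0.07939334, -0.10475145,  0.4692874 ],
       [-0.13070681, -0.6794517 ,  0.72198416,  0.77591276],
       [-0.01385281,  0.72941215,  0.68393421,  0.84651013],
       [ 0.        ,  0.        ,  0.        ,  1.        ]])}
{'t': 0.1, 'q': array([ 1.10788416,  0.47774327,  0.02237867,  1.55635732, -0.01151552,
        1.10929559, -0.08306948]), 'joint_vel': array([-5.74835184e-05, -2.31800261e-03,  1.68163856e-04, -1.47159035e-03,
       -2.49455176e-04, -1.24183839e-03, -5.27735241e-04]), 'joint_torque': array([ 3.94806586e-03, -5.97757602e+01,  1.61345076e+00, -2.81954402e+01,
        1.28214341e-02,  5.01547634e-03,  6.31037921e-06]), 'eef_pos': array([ 0.23427401, -0.63242606,  0.20680434]), 'tool_rot': array([-8.10937997e-04,  9.84303404e-01,  1.76482599e-01, -2.09069757e-04]), 'contact_force': array([-0.42814237,  0.9557254 , -0.08992765]), 'torque': array([-0.01333793,  0.03716639,  0.0260298 ]), 'grasp_force': 0.0, 'gripper_width': 1.001006278461625}
```

View pics/top0.png

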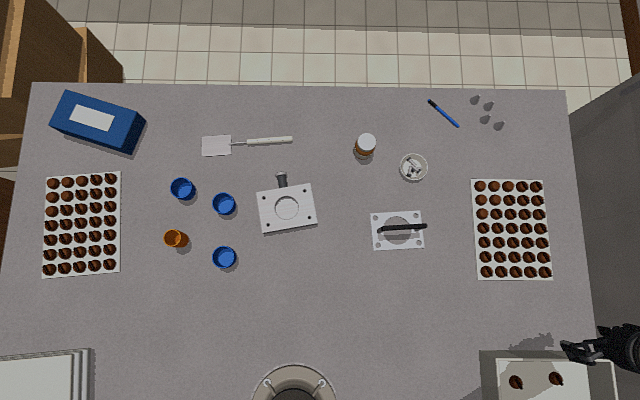

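View pics/side0.png

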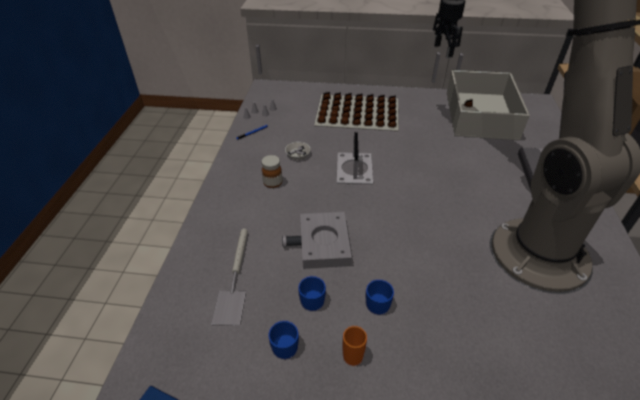

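The top picture shows three blue cups at (182,188), (224,204) and (224,257), the orange cup at (176,239), the housing at (287,208) with its pipe pointing up the picture (+x), the flange at (398,230) with its handle along the picture's x, and the jar, dish and spatula near (365,145), (413,167) and (250,143). The side picture agrees: blue cups at (284,340), (312,293) and (379,296), orange cup at (354,345), housing at (325,240), flange at (355,167).

```bash
cat > h.py <<'E'
from station import *
import cv2, numpy as np
def world(n,u,v,d):
    c=camera_params(n);K=c["intrinsics"];T=c["cam_to_world"]
    X=np.stack([(u-K[0,2])/K[0,0]*d,-(v-K[1,2])/K[1,1]*d,-d*np.ones_like(u,float)],-1)
    return X@T[:3,:3].T+T[:3,3]
def ray(n,u,v,z):
    T=camera_params(n)["cam_to_world"];o=T[:3,3]
    r=world(n,np.asarray(u,float),np.asarray(v,float),1.0)-o
    return o+r*((z-o[2])/r[...,2])[...,None]
def grid(n,d):
    v,u=np.mgrid[0:400,0:640]; return world(n,u,v,d)
def blobs(m,lo=20,hi=1e9):
    k,l,s,c=cv2.connectedComponentsWithStats(m.astype(np.uint8))
    return [(l==i,s[i],c[i]) for i in range(1,k) if lo<=s[i][4]<=hi]
def circ(P):
    A=np.c_[2*P[:,:2],np.ones(len(P))];s=np.linalg.lstsq(A,(P[:,:2]**2).sum(1),rcond=None)[0]
    return s[:2],np.sqrt(s[2]+s[:2]@s[:2])
def masks(p):
    hsv=cv2.cvtColor(p,cv2.COLOR_RGB2HSV);H,S,V=[hsv[...,i].astype(int) for i in range(3)]
    return {"blue":(H>105)&(H<130)&(S>150)&(V>60),"orange":(H<18)&(S>200)&(V>110)},hsv
E
python3 - <<'E'
from h import *
for n in ["top","side"]:
    f=np.load(n+"0.npz");p,d=f["p"],f["d"];W=grid(n,d);M,hsv=masks(p)
    print(n,"bench z",np.median(W[250:300,300:340,2]))
    for k,zr in (("blue",.055),("orange",.082)):
        for b,s,c in blobs(M[k],120):
            Q=W[b&(d>0)];
            if Q[:,2].max()>.12: continue
            m=(b&(abs(W[...,2]-zr)<.006)&(d>0))
            # rim by ray on plane: outer hull of the blob far side, and depth points
            P=W[m]
            if len(P)>8: print(k,c.round(1),s[4],"rim circle",circ(P)[0].round(4),circ(P)[1].round(4),"bbox mid",((P.max(0)+P.min(0))/2).round(4),"ext",(np.ptp(P,0)).round(3),len(P),"zmax",Q[:,2].max().round(3))
    for nm,c0,zr in (("housing",(.0,0),.035),("flange",(0,0),.006)):
        pass
    hp=(abs(W[...,2]-.035)<.006)&(hsv[...,1]<60)&(d>0)
    for b,s,c in blobs(hp,200):
        print("housing?",c.round(1),s,cv2.minAreaRect(W[b][:,:2].astype(np.float32)))
E
```

```text
top bench z -0.0005374366742043613
blue [182.1 188.3] 355 rim circle [0.5992 0.3346] 0.0292 bbox mid [0.5997 0.3345 0.0545] ext [0.06  0.061 0.009] 64 zmax 0.059
blue [223.5 202.9] 344 rim circle [0.5565 0.2131] 0.0292 bbox mid [0.5564 0.2129 0.0534] ext [0.061 0.06  0.008] 72 zmax 0.057
blue [223.4 256.7] 357 rim circle [0.4054 0.2037] 0.0292 bbox mid [0.4056 0.2032 0.0547] ext [0.058 0.062 0.009] 74 zmax 0.059
housing? [286.3 207.5] [ 256  183   62   50 1848] ((0.55225670337677, 0.03423800319433212), (0.12802846729755402, 0.16029082238674164), 11.160330772399902)
housing? [ 84.5 374.3] [ 80 349   9  51 286] ((0.09499141573905945, 0.555052638053894), (0.12439129501581192, 0.02039441093802452), 9.458033561706543)
side bench z 0.009656400898309658
blue [312.6 289.2] 434 rim circle [0.5595 0.2162] 0.0291 bbox mid [0.5588 0.2164 0.0527] ext [0.058 0.062 0.007] 106 zmax 0.056
blue [379.7 292.6] 464 rim circle [0.4083 0.2071] 0.029 bbox mid [0.4089 0.2066 0.0529] ext [0.057 0.061 0.008] 108 zmax 0.057
blue [284.6 336.2] 528 rim circle [0.6017 0.3379] 0.029 bbox mid [0.6013 0.3383 0.0527] 
[... 261 characters left out ...]
1.1457891464233398), (0.03442661464214325, 0.44371548295021057), 88.75032043457031)
housing? [482.8 124.4] [448  84  76  50 272] ((0.12446174770593643, -0.6029418706893921), (0.18296827375888824, 0.37044572830200195), 36.45833969116211)
housing? [531.9 157.4] [523 148  20  28 279] ((-0.03890105336904526, -0.35100412368774414), (0.14552375674247742, 0.052613765001297), 66.4602279663086)
housing? [324.2 236.8] [ 300  212   51   50 1753] ((0.5522693395614624, 0.035652145743370056), (0.12222188711166382, 0.16528339684009552), 10.786977767944336)
housing? [540.3 258.7] [513 232  64  38 334] ((0.021896738559007645, 0.04280145838856697), (0.08401420712471008, 0.1525454968214035), 57.73933410644531)
```

Run:
```python
from h import *
f=np.load("top0.npz")["p"][:,:,::-1]
a=cv2.resize(f[160:270,150:300],None,fx=4,fy=4,interpolation=cv2.INTER_NEAREST)[:, :600]
a=cv2.resize(f[175:265,245:435],(800,379),interpolation=cv2.INTER_NEAREST)
cv2.imwrite("pics/c1.png",a)
```

```text
(no output)
```

View pics/c1.png

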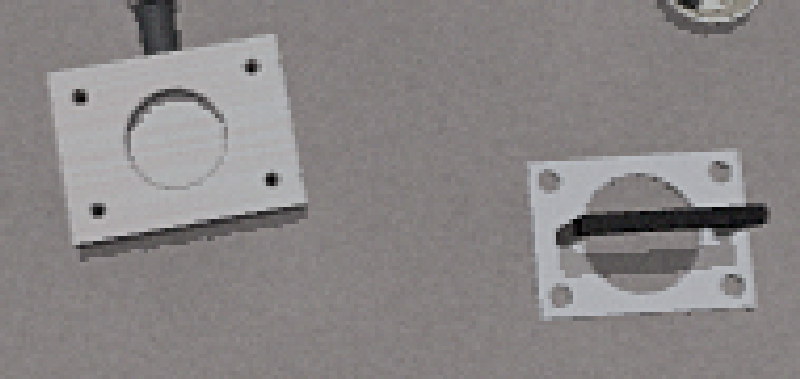

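The crop shows the four threaded holes at picture pixels (264,198), (305,191), (268,225) and (309,217). The flange's four screw holes are at about (375,218), (416,216), (378,245) and (419,243), with the black bar above them.

Run:
```python
from h import *
def cen(g,u,v,r,sgn=-1):
    u0,v0=int(round(u)),int(round(v)); w=g[v0-r:v0+r+1,u0-r:u0+r+1].astype(float)
    bg=np.percentile(w,85); w=np.clip(bg-w-8,0,None); yy,xx=np.mgrid[v0-r:v0+r+1,u0-r:u0+r+1]
    return (w*xx).sum()/w.sum(),(w*yy).sum()/w.sum()
def fit(P,model):
    # rigid 2D
    m,p=model.mean(0),P.mean(0);U,S,V=np.linalg.svd((model-m).T@(P-p));R=V.T@U.T
    return p-R@m,np.arctan2(R[1,0],R[0,0]),np.linalg.norm((model-m)@R.T+p-P,axis=1)
f=np.load("top0.npz");p=f["p"];g=cv2.cvtColor(p,cv2.COLOR_RGB2GRAY)
mod=np.array([[40,60],[40,-60],[-40,60],[-40,-60]])/1e3
for nm,px,z,r in (("housing",[(264,198),(304.6,190.7),(268,225),(309.4,217.5)],.035,3),("flange",[(375.3,218),(415.8,215.7),(378.3,245),(419,242.7)],.006,4)):
    c=np.array([cen(g,u,v,r) for u,v in px]);W=ray("top",c[:,0],c[:,1],z);ok=W[:,:2]
    print(nm,c.round(1).tolist(),W[:,:2].round(4).tolist()); print([np.round(x,4) for x in fit(ok,mod)])
for n in ("top","side"):
    f=np.load(n+"0.npz");p,d=f["p"],f["d"];W=grid(n,d)
    hsv=cv2.cvtColor(p,cv2.COLOR_RGB2HSV)
    m=(hsv[...,0]<20)&(hsv[...,1]>150)&(hsv[...,2]>60)&(abs(W[...,0]-.44)<.12)&(abs(W[...,1]-.34)<.09)&(d>0)
    P=W[m&(W[...,2]>.072)]
    print(n,"orange",m.sum(),len(P),circ(P),((P.max(0)+P.min(0))/2).round(4),np.ptp(P,0).round(3),P[:,2].max())
    b=(hsv[...,2]<60)&(abs(W[...,0]-.49)<.12)&(abs(W[...,1]+.28)<.12)&(W[...,2]>.06)&(d>0)
    P=W[b];r=cv2.minAreaRect(P[:,:2].astype(np.float32));print("bar",len(P),r,np.percentile(P[:,2],[5,50,95]))
```

```text
housing [[263.4, 197.4], [304.2, 190.3], [267.6, 224.4], [308.9, 217.1]] [[0.5764, 0.1007], [0.599, -0.017], [0.4981, 0.0856], [0.5208, -0.032]]
[array([0.5486, 0.0343]), np.float64(0.1899), array([0.0002, 0.0002, 0.0002, 0.0002])]
flange [[375.0, 217.4], [415.7, 214.8], [377.7, 244.6], [418.8, 242.1]] [[0.5265, -0.2271], [0.5356, -0.3479], [0.4465, -0.2335], [0.4551, -0.3536]]
[array([ 0.4909, -0.2905]), np.float64(0.0742), array([0.0006, 0.0006, 0.0002, 0.0005])]
top orange 352 90 (array([0.4537776, 0.3373778]), np.float64(0.022238659842027098)) [0.4538 0.3379 0.0792] [0.046 0.048 0.014] 0.08628832819690357
bar 216 ((0.48980963230133057, -0.28878140449523926), (0.011967495083808899, 0.11962044984102249), 4.056274890899658) [0.08633631 0.0971461  0.10005567]
side orange 736 162 (array([0.45680855, 0.341132  ]), np.float64(0.022122590731177776)) [0.4564 0.3412 0.0772] [0.045 0.046 0.01 ] 0.08225147520705456
bar 120 ((0.4925195574760437, -0.284274160861969), (0.011599333956837654, 0.12325402349233627), 4.710216999053955) [0.07278552 0.09399072 0.09693539]
```

```bash
python3 -m creep '[[1,35,50,10,0,0,0.185],[1,35,60,10,0,0,0.185],[1,35,60,10,0,0,0.185],[1,35,60,10,0,0,0.185],[1,35,60,0,0,0,0.185]]'; python3 -m creep '[[1,35,60,0,0,0,0.185],[1,35,60,0,0,0,0.185],[1,35,60,0,0,0,0],[1,10,60,0,0,0,0],[1,10,60,0,0,0,0]]'; python3 -m creep '[[1,10,60,0,0,0,0],[1,10,60,0,0,0,0],[1,10,60,0,0,0,0],[1,10,60,0,0,0,0],[1,0,60,0,0,0,0]]'
```

```text
t: 0.72
eef_pos: [0.3955, -0.3671, 0.2451]
tool_rot: [0.001, 0.8, 0.599, 0.0]
contact_force: [0.6, -0.7, 0.3]
gripper_width: 1.003
grasp_force: 0.0
t: 1.35
eef_pos: [0.509, -0.0848, 0.2442]
tool_rot: [-0.0, 0.679, 0.734, -0.0]
contact_force: [1.0, 1.0, -0.5]
gripper_width: 1.001
grasp_force: 0.0
t: 1.98
eef_pos: [0.5493, 0.2147, 0.244]
tool_rot: [-0.0, 0.679, 0.734, -0.0]
contact_force: [0.9, 0.9, 0.0]
gripper_width: 1.0
grasp_force: 0.0
```

```bash
python3 -m creep '[[1,26,60,0,0,0,0],[1,24,60,0,0,0,0],[1,0,0,-50,0,0,0],[1,0,0,-40,0,0,0],[1,0,0,0,0,0,0]]'
```

```text
t: 2.6
eef_pos: [0.5949, 0.3268, 0.1504]
tool_rot: [-0.001, 0.679, 0.735, -0.004]
contact_force: [0.1, -0.0, -0.7]
gripper_width: 0.999
grasp_force: 0.0
```

```bash
python3 -m creep '[[1,5,9,0,0,0,0],[1,0,0,-40,0,0,0],[1,0,0,-40,0,0,0],[1,0,0,-43,0,0,0],[1,0,0,0,0,0,0]]'
python3 - <<'E'
from h import *
p,d=read_camera("top");cv2.imwrite("pics/g1.png",cv2.resize(p[140:240,120:270,::-1],(600,400)))
print(get_obs()["eef_pos"])
E
```

```text
t: 3.22
eef_pos: [0.6014, 0.3373, 0.0304]
tool_rot: [-0.0, 0.679, 0.734, -0.001]
contact_force: [0.2, 0.3, 1.1]
gripper_width: 0.998
grasp_force: 0.0
[0.60274102 0.33844237 0.03270856]
```

View pics/g1.png

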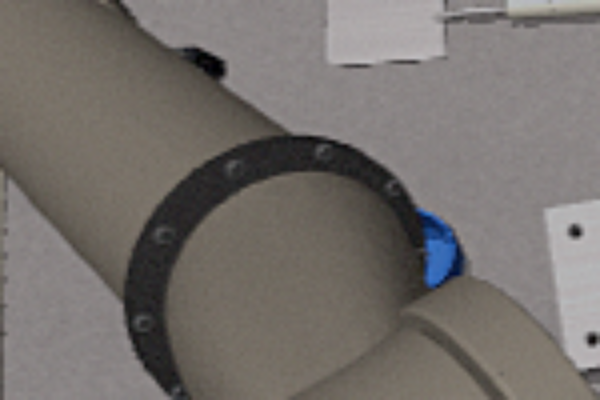

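The arm hides the target cup from above; only the neighbouring blue cup shows (crop (440,250)), well clear. I'll grasp and check by opening and force.

```bash
python3 -m creep '[[1,-2,-2,-7,0,0,0],[0.4,0,0,0,0,0,0],[-1,0,0,0,0,0,0],[-1,0,0,0,0,0,0],[-1,0,0,0,0,0,0]]' 35;python3 -m creep '[[-1,0,0,0,0,0,0],[-1,0,0,0,0,0,0]]'
```

```text
t: 3.9
eef_pos: [0.6091, 0.3388, 0.0314]
tool_rot: [0.003, 0.679, 0.734, 0.009]
contact_force: [11.6, 1.0, 15.1]
gripper_width: 0.145
grasp_force: 7.9
t: 4.15
eef_pos: [0.6088, 0.3388, 0.0313]
tool_rot: [0.003, 0.679, 0.734, 0.009]
contact_force: [9.7, 0.9, 16.0]
gripper_width: 0.001
grasp_force: 8.0
```

Run:
```python
from h import *
p,d=read_camera("side");cv2.imwrite("pics/g2.png",cv2.resize(p[240:400,200:440,::-1],(780,520)))
```

```text
(no output)
```

View pics/g2.png

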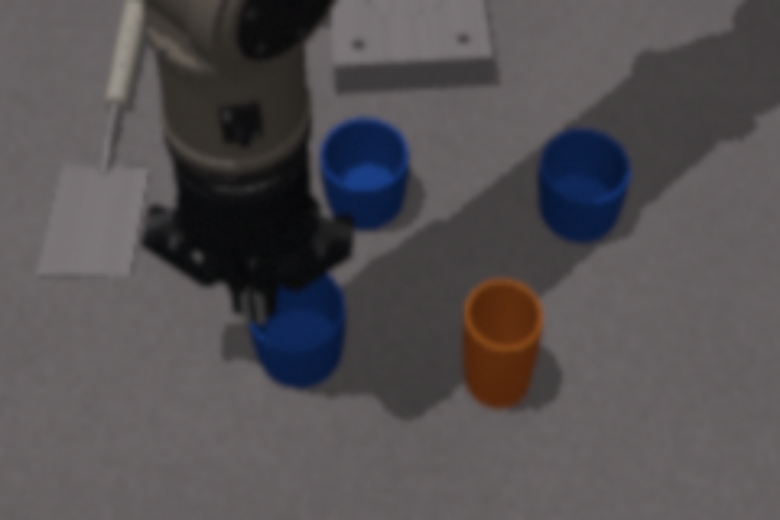

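The side crop shows the fingers shut at crop (258,300), to the +x side of the target cup, which is still upright at crop (298,325). The other cups have not moved. The grasp missed, so I'll measure how.

Run:
```python
from h import *
n="side";p,d=read_camera(n);W=grid(n,d);M,hsv=masks(p)
c=camera_params(n);K=c["intrinsics"];T=np.linalg.inv(c["cam_to_world"])
o=get_obs()
for q in (o["eef_pos"],o["eef_pos"]+[0,0,.019],[.6,.336,0]):
    x=T[:3,:3]@q+T[:3,3];u=K[0,0]*x[0]/-x[2]+K[0,2];v=-K[1,1]*x[1]/-x[2]+K[1,2];print(np.round(q,3),u,v,"crop",(u-200)*3.25,(v-240)*3.25)
for b,s,cc in blobs(M["blue"],120):
    P=W[b&(abs(W[...,2]-.055)<.008)&(d>0)]
    if len(P)>8: print(cc.round(1),circ(P),np.ptp(P,0).round(3),P[:,2].max())
m=(hsv[...,2]<70)&(d>0)&(abs(W[...,0]-.61)<.12)&(abs(W[...,1]-.34)<.08)&(W[...,2]<.075)&(hsv[...,1]<110)
Q=W[m];print(len(Q));
for lo in np.arange(.02,.075,.01):
    q=Q[(Q[:,2]>=lo)&(Q[:,2]<lo+.01)]; print(round(lo,3),len(q),q[:,:2].min(0).round(3) if len(q) else "",q[:,:2].max(0).round(3) if len(q) else "")
print(o["contact_force"],o["gripper_width"])
```

```text
[0.609 0.339 0.031] 280.0889902406967 339.7266054361568 crop 260.2892182822643 324.1114676675095
[0.609 0.339 0.05 ] 279.4615884034444 335.0123726805324 crop 258.25016231119434 308.79021121173025
[0.6   0.336 0.   ] 285.3925684465997 346.48583499550864 crop 277.52584745144895 346.0789637354031
[311.7 291.9] (array([0.55919479, 0.21614839]), np.float64(0.029140350915587053)) [0.057 0.062 0.008] 0.055070697116982315
[379.  295.4] (array([0.40793764, 0.20714401]), np.float64(0.028993086706762098)) [0.059 0.061 0.01 ] 0.056712685100565596
[291.7 342.6] (array([0.5860656, 0.3368067]), np.float64(0.028909733601382097)) [0.056 0.054 0.009] 0.05556842120901284
1560
0.02 2 [0.556 0.341] [0.611 0.354]
0.03 4 [0.61  0.345] [0.616 0.355]
0.04 1 [0.612 0.353] [0.612 0.353]
0.05 5 [0.603 0.347] [0.615 0.353]
0.06 23 [0.599 0.346] [0.621 0.354]
0.07 18 [0.599 0.346] [0.623 0.354]
[10.36162235  0.20962497 15.63978548] 0.003992714519543624
```

```bash
python3 -m creep '[[-1,0,0,10,0,0,0],[-1,0,0,10,0,0,0],[-1,0,0,10,0,0,0],[-1,0,0,10,0,0,0],[-1,0,0,0,0,0,0]]'
python3 - <<'E'
from h import *
n="side";p,d=read_camera(n);W=grid(n,d);M,hsv=masks(p)
cv2.imwrite("pics/g3.png",cv2.resize(p[280:380,220:370,::-1],(780,520)))
for b,s,cc in blobs(M["blue"],120):
    P=W[b&(d>0)];print(cc.round(1),np.percentile(P,[2,98],axis=0).round(3).tolist())
E
```

```text
t: 4.88
eef_pos: [0.6004, 0.3361, 0.0654]
tool_rot: [0.0, 0.679, 0.735, 0.001]
contact_force: [-0.3, -0.0, 0.1]
gripper_width: 0.001
grasp_force: 0.0
[313.3 289.7] [[0.532, 0.187, 0.001], [0.585, 0.245, 0.054]]
[378.9 295.7] [[0.382, 0.177, 0.0], [0.434, 0.237, 0.054]]
[291.3 340.3] [[0.559, 0.307, 0.001], [0.612, 0.366, 0.053]]
[155.6 394.9] [[0.774, 0.482, 0.066], [0.826, 0.503, 0.071]]
```

View pics/g3.png

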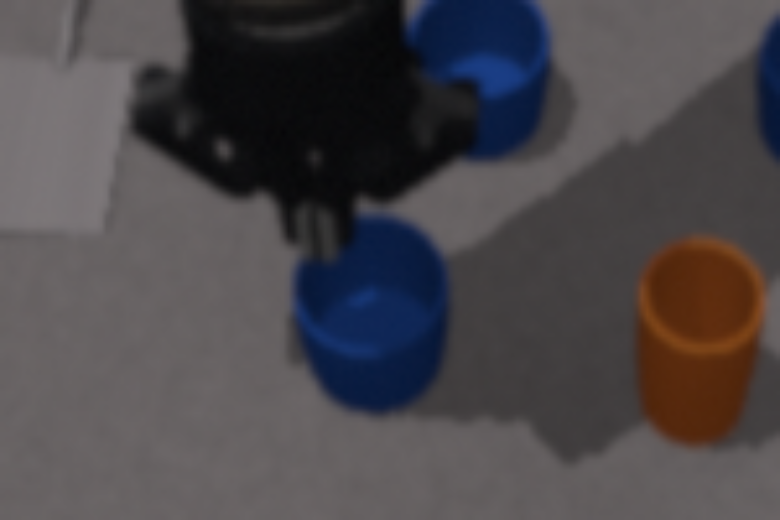

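The cup stands upright and free at crop (370,310), about 14 mm toward -x, with the shut fingers above its +x rim. The pads swing back when open, so they were at about rim height and slipped over. I'll open above the cup and grasp deeper, closing in steps.

```bash
python3 -m creep '[[-1,0,0,40,0,0,0],[1,-16,-1,0,0,0,0],[1,0,0,0,0,0,0],[1,0,0,0,0,0,0],[1,0,0,0,0,0,0]]' 30; python3 -m creep '[[1,0,0,-30,0,0,0],[1,0,0,-30,0,0,0],[1,0,0,-27,0,0,0],[1,0,0,0,0,0,0],[1,0,0,0,0,0,0]]'
```

```text
t: 5.55
eef_pos: [0.5843, 0.3342, 0.1037]
tool_rot: [-0.0, 0.679, 0.734, -0.0]
contact_force: [0.7, -0.6, 0.0]
gripper_width: 0.847
grasp_force: 0.0
t: 6.18
eef_pos: [0.5847, 0.3351, 0.0182]
tool_rot: [0.0, 0.679, 0.734, 0.001]
contact_force: [0.2, 0.8, -0.1]
gripper_width: 1.001
grasp_force: 0.0
```

```bash
python3 -m creep '[[0.7,0,0,0,0,0,0],[0.55,0,0,0,0,0,0],[0.5,0,0,0,0,0,0]]';  python3 -m creep '[[0.4,0,0,0,0,0,0],[0.3,0,0,0,0,0,0],[0.3,0,0,0,0,0,0]]'
```

```text
t: 6.55
eef_pos: [0.5843, 0.3348, 0.018]
tool_rot: [0.0, 0.679, 0.734, 0.0]
contact_force: [0.7, 0.1, -0.2]
gripper_width: 0.751
grasp_force: 0.0
t: 6.92
eef_pos: [0.5843, 0.3348, 0.0185]
tool_rot: [0.0, 0.679, 0.734, 0.0]
contact_force: [-1.3, -0.6, 5.7]
gripper_width: 0.705
grasp_force: 31.5
```

```bash
python3 -m creep '[[-1,0,0,30,0,0,0],[-1,0,0,45,0,0,0],[-1,0,0,40,0,0,0],[-1,-5,-30,0,0,0,0],[-1,-7,-50,0,0,0,0]]'; python3 -m creep '[[-1,-7,-55,0,0,0,0],[-1,-7,-60,0,0,0,0],[-1,-4,-55,0,0,0,0],[-1,-4,-48,0,0,0,0],[-1,0,0,-20,0,0,0.05]]'; python3 -m creep '[[-1,0,0,0,0,0,0.05],[-1,0,0,0,0,0,0]]'
python3 - <<'E'
from h import *
for n in ("side","top"):
    p,d=read_camera(n);W=grid(n,d);M,hsv=masks(p);o=get_obs()
    np.savez(n+"1.npz",p=p,d=d)
    m=M["blue"]&(abs(W[...,0]-.55)<.07)&(abs(W[...,1]-.04)<.07)&(d>0)
    for b,s,cc in blobs(m,20):
        P=W[b];zz=np.percentile(P[:,2],98);P=P[P[:,2]>zz-.008];print(n,cc.round(1),s[4],circ(P),np.ptp(P,0).round(3),zz,np.percentile(W[b][:,2],2))
cv2.imwrite("pics/g4.png",cv2.resize(np.load("side1.npz")["p"][150:300,240:440,::-1],(800,600)))
print(o["eef_pos"],o["grasp_force"])
E
```

```text
t: 7.55
eef_pos: [0.5717, 0.256, 0.1333]
tool_rot: [-0.0, 0.677, 0.736, 0.001]
contact_force: [0.8, -0.5, -1.3]
gripper_width: 0.706
grasp_force: 33.0
t: 8.18
eef_pos: [0.551, 0.0312, 0.113]
tool_rot: [0.002, 0.662, 0.749, -0.0]
contact_force: [0.2, 0.4, -1.1]
gripper_width: 0.708
grasp_force: 33.0
t: 8.43
eef_pos: [0.5497, 0.0377, 0.112]
tool_rot: [-0.0, 0.641, 0.768, 0.0]
contact_force: [0.1, 0.1, -1.3]
gripper_width: 0.71
grasp_force: 33.0
side [322.9 209.5] 474 (array([0.55182534, 0.0399927 ]), np.float64(0.02928949653172199)) [0.058 0.063 0.01 ] 0.14695224404063728 0.09867664415835734
[0.55006326 0.03771816 0.11235284] 32.96593436971307
```

View pics/g4.png

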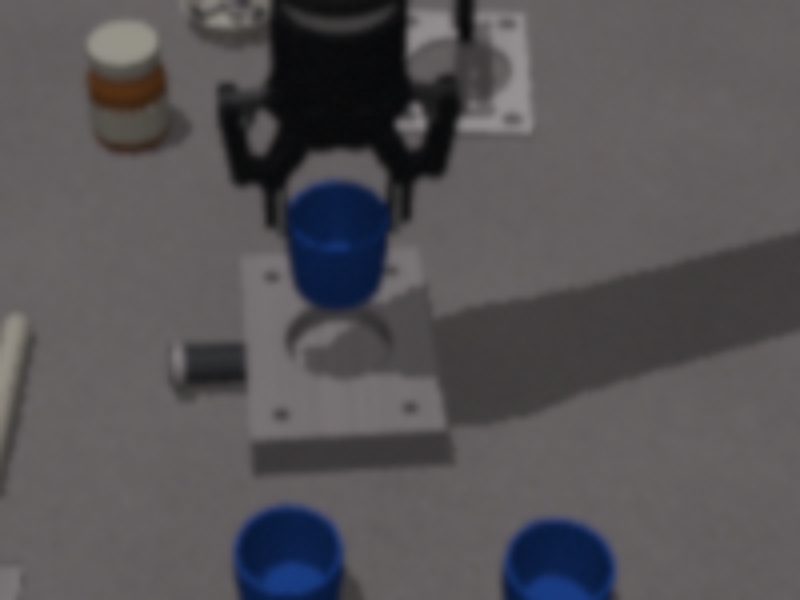

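The blue cup hangs level between the fingers at crop (338,245), above the well at (338,345). The threaded holes show at crop (272,276), (391,271), (281,414) and (411,408). I'll measure the housing in this view too.

```bash
cat >> h.py <<'E'
def cen(g,u,v,r):
    u0,v0=int(round(u)),int(round(v)); w=g[v0-r:v0+r+1,u0-r:u0+r+1].astype(float)
    w=np.clip(np.percentile(w,75)-w-6,0,None); yy,xx=np.mgrid[v0-r:v0+r+1,u0-r:u0+r+1]
    return (w*xx).sum()/w.sum(),(w*yy).sum()/w.sum()
def fit(P,model):
    m,p=model.mean(0),P.mean(0);U,S,V=np.linalg.svd((model-m).T@(P-p));R=V.T@U.T
    return p-R@m,np.arctan2(R[1,0],R[0,0]),np.linalg.norm((model-m)@R.T+p-P,axis=1)
E
python3 - <<'E'
from h import *
p=np.load("side0.npz")["p"];g=cv2.cvtColor(p,cv2.COLOR_RGB2GRAY)
c=np.array([cen(g,u,v,3) for u,v in [(310.2,253.5),(308,219),(342.7,252),(337.7,217.7)]])
W=ray("side",c[:,0],c[:,1],.035);mod=np.array([[40,60],[40,-60],[-40,60],[-40,-60]])/1e3
print(c.round(1).tolist(),W.round(4).tolist(),fit(W[:,:2],mod))
E
```

```text
[[309.9, 253.2], [307.6, 218.8], [342.1, 251.5], [337.3, 217.3]] [[0.5788, 0.1034, 0.035], [0.6012, -0.0139, 0.035], [0.5004, 0.0883, 0.035], [0.523, -0.029, 0.035]] (array([0.55086098, 0.03718604]), np.float64(0.1896751729544458), array([0.00027024, 0.00033651, 0.00028107, 0.00026725]))
```

```bash
python3 -m creep '[[-1,-1,-3,-25,0,0,0],[-1,0,0,-30,0,0,0],[-1,0,0,-20,0,0,0],[-1,0,0,-2,0,0,0],[-1,0,0,0,0,0,0]]'
```

```text
t: 9.15
eef_pos: [0.5496, 0.0341, 0.036]
tool_rot: [0.0, 0.641, 0.768, 0.0]
contact_force: [0.8, -0.3, 0.0]
gripper_width: 0.707
grasp_force: 33.0
```

```bash
python3 -m creep '[[-1,0,1,-2,0,0,0],[0.45,0,0,0,0,0,0],[0.6,0,0,0,0,0,0],[0.9,0,0,0,0,0,0],[1,0,0,0,0,0,0]]'; python3 -m creep '[[1,0,0,10,0,0,0],[1,0,0,40,0,0,0],[1,0,0,50,0,0,0],[1,0,0,30,0,0,0],[1,0,0,0,0,0,0]]';python3 - <<'E'
from h import *
for n in ("side","top"):
    p,d=read_camera(n);W=grid(n,d);M,hsv=masks(p)
    m=M["blue"]&(abs(W[...,0]-.55)<.07)&(abs(W[...,1]-.04)<.07)&(d>0)
    for b,s,cc in blobs(m,20):
        P=W[b];zz=np.percentile(P[:,2],98);P=P[P[:,2]>zz-.008];print(n,cc.round(1),s[4],circ(P),np.ptp(P,0).round(3),zz)
E
```

```text
t: 9.78
eef_pos: [0.5491, 0.0347, 0.0335]
tool_rot: [0.0, 0.641, 0.767, 0.0]
contact_force: [-0.2, -0.1, 0.1]
gripper_width: 1.0
grasp_force: 0.0
t: 10.4
eef_pos: [0.5509, 0.0351, 0.1667]
tool_rot: [0.002, 0.641, 0.767, 0.002]
contact_force: [0.2, -0.0, -0.5]
gripper_width: 1.003
grasp_force: 0.0
side [323.5 229.9] 397 (array([0.55194662, 0.03721491]), np.float64(0.029152529892298273)) [0.055 0.063 0.01 ] 0.06860474353822106
```

```bash
python3 -m creep '[[1,-19,50,0,0,0,0],[1,-19,60,0,0,0,0],[1,-19,60,0,0,0,0],[1,-19,60,0,0,0,0],[1,-19,50,0,0,0,0]]'; python3 -m creep '[[1,-1,24,0,0,0,0],[1,0,0,0,0,0,0],[1,0,0,-20,0,0,0],[1,0,0,0,0,0,0]]'
```

```text
t: 11.12
eef_pos: [0.4527, 0.3151, 0.1622]
tool_rot: [-0.001, 0.641, 0.768, -0.001]
contact_force: [0.6, 0.1, 0.5]
gripper_width: 0.998
grasp_force: 0.0
t: 11.62
eef_pos: [0.4528, 0.3342, 0.1406]
tool_rot: [-0.0, 0.642, 0.767, -0.003]
contact_force: [0.3, -1.0, -0.2]
gripper_width: 0.999
grasp_force: 0.0
```

```bash
python3 -m creep '[[1,2,4,-20,0,0,0],[1,0,0,-30,0,0,0],[1,0,0,-30,0,0,0],[1,0,0,-12,0,0,0],[1,0,0,0,0,0,0]]'; python3 -m creep '[[0.5,0,0,0,0,0,0],[0.25,0,0,0,0,0,0],[0.1,0,0,0,0,0,0],[0,0,0,0,0,0,0],[-0.1,0,0,0,0,0,0]]' 30; python3 -m creep '[[-0.3,0,0,0,0,0,0],[-0.3,0,0,0,0,0,0]]'
```

```text
t: 12.25
eef_pos: [0.4551, 0.341, 0.0506]
tool_rot: [-0.0, 0.641, 0.767, -0.001]
contact_force: [0.0, -0.3, 0.3]
gripper_width: 0.998
grasp_force: 0.0
t: 12.88
eef_pos: [0.4559, 0.3422, 0.0528]
tool_rot: [0.0, 0.641, 0.768, 0.001]
contact_force: [-1.9, 0.2, 9.1]
gripper_width: 0.535
grasp_force: 29.6
t: 13.12
eef_pos: [0.4559, 0.3423, 0.0528]
tool_rot: [0.0, 0.641, 0.768, 0.001]
contact_force: [-1.0, -0.4, 7.0]
gripper_width: 0.531
grasp_force: 29.6
```

```bash
python3 -m creep '[[-1,0,0,30,0,0,0],[-1,0,0,45,0,0,0],[-1,0,0,40,0,0,0],[-1,14,-40,0,0,0,0],[-1,18,-55,0,0,0,0]]'; python3 -m creep '[[-1,18,-58,0,0,0,0],[-1,18,-58,0,0,0,0],[-1,16,-52,0,0,0,0],[-1,10,-39,0,0,0,0],[-1,0,0,0,0,0,0]]'; python3 -m creep '[[-1,0,0,0,0,0,0],[-1,0,0,0,0,0,0]]'
python3 - <<'E'
from h import *
n="side"
p,d=read_camera(n);W=grid(n,d);hsv=cv2.cvtColor(p,cv2.COLOR_RGB2HSV);o=get_obs()
m=(hsv[...,0]<20)&(hsv[...,1]>150)&(hsv[...,2]>60)&(abs(W[...,0]-.55)<.07)&(abs(W[...,1]-.04)<.07)&(d>0)
for b,s,cc in blobs(m,20):
    P=W[b];zz=np.percentile(P[:,2],98);print(zz,np.percentile(P[:,2],2));P=P[P[:,2]>zz-.01];print(n,cc.round(1),s[4],circ(P),np.ptp(P,0).round(3))
print(o["eef_pos"],o["grasp_force"])
cv2.imwrite("pics/g5.png",cv2.resize(p[140:290,240:440,::-1],(800,600)))
E
```

```text
t: 13.75
eef_pos: [0.4876, 0.2471, 0.1675]
tool_rot: [0.0, 0.64, 0.769, 0.001]
contact_force: [0.3, -0.7, -1.0]
gripper_width: 0.537
grasp_force: 30.8
t: 14.38
eef_pos: [0.5501, 0.0347, 0.1662]
tool_rot: [0.001, 0.644, 0.765, -0.001]
contact_force: [-0.6, 0.5, -1.2]
gripper_width: 0.532
grasp_force: 30.9
t: 14.62
eef_pos: [0.5491, 0.0411, 0.1666]
tool_rot: [-0.0, 0.64, 0.768, 0.0]
contact_force: [-0.2, 0.1, -0.1]
gripper_width: 0.528
grasp_force: 30.9
0.194241610870072 0.1205528426534946
side [324.4 199.7] 591 (array([0.55142944, 0.04106514]), np.float64(0.022113635583962978)) [0.046 0.049 0.015]
[0.54914699 0.04096681 0.16657077] 30.856872655363077
```

View pics/g5.png

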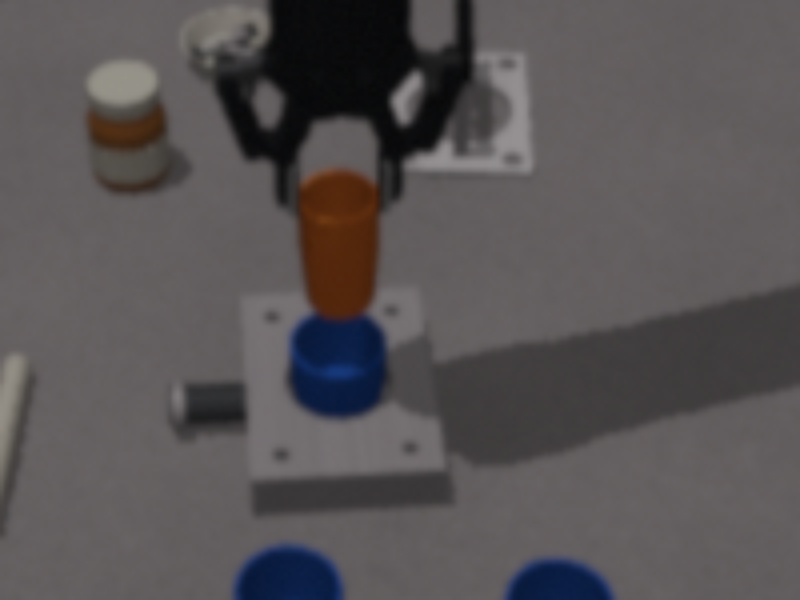

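The orange cup hangs upright at crop (340,245) above the seated blue cup at (338,362). It is about 4 mm too far toward +y, so I'll correct that and lower it.

```bash
python3 -m creep '[[-1,1,-4,-10,0,0,0],[-1,0,0,-30,0,0,0],[-1,0,0,-30,0,0,0],[-1,0,0,-20,0,0,0],[-1,0,0,0,0,0,0]]';python3 -m creep '[[-1,0,0,-2,0,0,0],[-1,0,0,0,0,0,0]]'
```

```text
t: 15.3
eef_pos: [0.5494, 0.0355, 0.075]
tool_rot: [-0.001, 0.641, 0.768, -0.001]
contact_force: [0.0, 0.3, -0.4]
gripper_width: 0.531
grasp_force: 32.1
t: 15.55
eef_pos: [0.5511, 0.0355, 0.0752]
tool_rot: [0.001, 0.641, 0.767, 0.001]
contact_force: [0.3, -0.4, -0.8]
gripper_width: 0.532
grasp_force: 32.1
```

```bash
python3 -m creep '[[-1,0,0,-2,0,0,0],[-1,0,0,0,0,0,0]]';python3 -m creep '[[0.12,0,0,0,0,0,0],[0.25,0,0,0,0,0,0],[0.5,0,0,0,0,0,0],[0.5,0,0,0,0,0,0]]'; python3 -m creep '[[0.5,0,0,10,0,0,0],[0.5,0,0,40,0,0,0],[0.5,0,0,50,0,0,0],[0.5,0,0,30,0,0,0],[0.5,0,0,0,0,0,0]]';python3 - <<'E'
from h import *
n="side"
p,d=read_camera(n);W=grid(n,d);hsv=cv2.cvtColor(p,cv2.COLOR_RGB2HSV);M,_=masks(p)
N=(abs(W[...,0]-.55)<.07)&(abs(W[...,1]-.04)<.07)&(d>0)
for m in ((hsv[...,0]<20)&(hsv[...,1]>150)&(hsv[...,2]>60)&N,M["blue"]&N):
  for b,s,cc in blobs(m,20):
    P=W[b];zz=np.percentile(P[:,2],98);P=P[P[:,2]>zz-.01];print(n,zz,cc.round(1),s[4],circ(P),np.ptp(P,0).round(3))
E
```

```text
t: 15.8
eef_pos: [0.5505, 0.0353, 0.0726]
tool_rot: [0.0, 0.641, 0.767, 0.0]
contact_force: [0.0, -0.4, -0.0]
gripper_width: 0.531
grasp_force: 32.1
t: 16.3
eef_pos: [0.5505, 0.0354, 0.0725]
tool_rot: [0.0, 0.641, 0.767, 0.0]
contact_force: [0.6, 0.8, -0.0]
gripper_width: 0.754
grasp_force: 0.0
t: 16.92
eef_pos: [0.5523, 0.0359, 0.2058]
tool_rot: [0.002, 0.641, 0.767, 0.002]
contact_force: [0.3, 0.2, 0.3]
gripper_width: 0.753
grasp_force: 0.0
side 0.10065607132882033 [324.1 220.7] 341 (array([0.55149889, 0.03485035]), np.float64(0.022120379593354694)) [0.042 0.051 0.011]
side 0.06921972703180684 [322.8 236.2] 155 (array([0.5516772 , 0.03796492]), np.float64(0.028499438395551406)) [0.057 0.033 0.011]
```

Both cups are seated: orange rim at z 0.101 (0.102 expected), 3 mm off axis. Next the flange.

```bash
python3 -m creep '[[0.5,-10,-55,0,0,0,-0.05],[0.5,-12,-60,0,0,0,-0.055],[0.5,-12,-60,0,0,0,0],[0.5,-12,-60,0,0,0,0],[0.5,-10,-55,0,0,0,0]]';python3 -m creep '[[0.5,-4,-33,0,0,0,0],[0.5,0,0,-40,0,0,0],[0.5,0,0,-40,0,0,0],[0.5,0,0,0,0,0,0],[0.5,0,0,0,0,0,0]]'
```

```text
t: 17.6
eef_pos: [0.4928, -0.2566, 0.2012]
tool_rot: [-0.001, 0.681, 0.733, -0.0]
contact_force: [1.2, 0.3, -0.4]
gripper_width: 0.751
grasp_force: 0.0
t: 18.23
eef_pos: [0.491, -0.2874, 0.1231]
tool_rot: [0.0, 0.68, 0.733, 0.0]
contact_force: [0.4, -0.6, 0.5]
gripper_width: 0.752
grasp_force: 0.0
```

```bash
python3 -m creep '[[0.5,0,0,-25,0,0,0],[0.5,0,0,-20,0,0,0],[0.5,0,0,-10,0,0,0],[0.5,0,0,0,0,0,0],[0.2,0,0,0,0,0,0]]' 70;python3 -m creep '[[-0.1,0,0,0,0,0,0],[-0.4,0,0,0,0,0,0],[-0.6,0,0,0,0,0,0],[-0.75,0,0,0,0,0,0],[-1,0,0,0,0,0,0]]';python3 -m creep '[[-1,0,0,0,0,0,0],[-1,0,0,0,0,0,0]]'
```

```text
t: 18.85
eef_pos: [0.491, -0.2878, 0.0681]
tool_rot: [0.001, 0.68, 0.733, 0.0]
contact_force: [0.4, 0.5, -0.1]
gripper_width: 0.602
grasp_force: 0.0
t: 19.48
eef_pos: [0.4901, -0.2877, 0.0676]
tool_rot: [-0.0, 0.681, 0.733, -0.0]
contact_force: [-2.6, 0.3, 5.2]
gripper_width: 0.11
grasp_force: 68.7
t: 19.73
eef_pos: [0.4901, -0.2877, 0.0677]
tool_rot: [-0.0, 0.681, 0.733, -0.0]
contact_force: [-3.9, 0.8, 5.3]
gripper_width: 0.111
grasp_force: 68.8
```

```bash
python3 -m creep '[[-1,0,0,20,0,0,0],[-1,0,0,40,0,0,0],[-1,0,0,45,0,0,0],[-1,0,0,25,0,0,0],[-1,5,20,0,0,0,0]]';python3 -m creep '[[-1,8,40,0,0,0,0.03],[-1,10,50,0,0,0,0.03],[-1,10,55,0,0,0,0.03],[-1,10,55,0,0,0,0.026],[-1,8,50,0,0,0,0]]';python3 -m creep '[[-1,5,35,0,0,0,0],[-1,3,19,0,0,0,0],[-1,0,0,0,0,0,0],[-1,0,0,0,0,0,0]]'
python3 - <<'E'
from h import *
print(get_obs()["tool_rot"])
for n in ("top","side"):
    p,d=read_camera(n);np.savez(n+"2.npz",p=p,d=d)
    a=p[150:270,230:350,::-1] if n=="top" else p[110:290,220:400,::-1]
    cv2.imwrite(f"pics/f_{n}.png",cv2.resize(a,(400,400),interpolation=cv2.INTER_CUBIC))
cv2.imwrite("pics/f.png",np.hstack([cv2.imread("pics/f_top.png"),cv2.imread("pics/f_side.png")]))
E
```

```text
t: 20.35
eef_pos: [0.4963, -0.2693, 0.1998]
tool_rot: [0.002, 0.682, 0.732, 0.0]
contact_force: [0.4, 0.1, -5.5]
gripper_width: 0.106
grasp_force: 69.1
t: 20.98
eef_pos: [0.5402, -0.0138, 0.1963]
tool_rot: [-0.001, 0.636, 0.772, -0.0]
contact_force: [1.5, -0.4, -4.7]
gripper_width: 0.108
grasp_force: 69.1
t: 21.48
eef_pos: [0.5486, 0.0356, 0.1966]
tool_rot: [-0.0, 0.637, 0.771, -0.001]
contact_force: [0.1, -1.0, -5.3]
gripper_width: 0.109
grasp_force: 69.1
[-4.42804830e-04  6.36965820e-01  7.70891437e-01 -8.59984674e-04]
```

View pics/f.png

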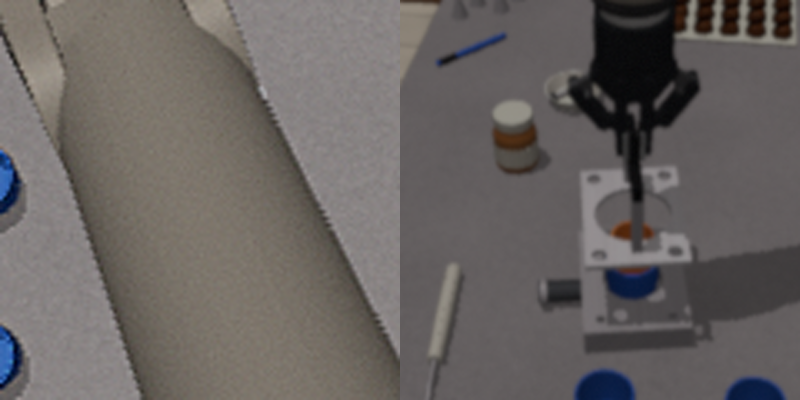

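The arm hides the flange from above. In the side view (right panel) it hangs level over the housing, with screw holes at panel (195,178), (265,176), (198,254) and (275,251), and the orange cup shows through the opening.

```bash
cat >> h.py <<'E'
MOD=np.array([[40,60],[40,-60],[-40,60],[-40,-60]])/1e3
def flange(p,d,px,zu):
    """px: seeds of holes in order of MOD, zu: height of underside"""
    g=cv2.cvtColor(p,cv2.COLOR_RGB2GRAY)
    c=np.array([cen(g,u,v,4) for u,v in px]);print("px",c.round(1).tolist())
    for z in (zu+.003,zu+.006):
        a=fit(ray("side",c[:,0],c[:,1],z)[:,:2],MOD);print("holes z",z,a[0].round(4),a[1].round(4),a[2].round(4))
    W=grid("side",d);m=(d>0)&(abs(W[...,0]-.55)<.12)&(abs(W[...,1]-.04)<.12)
    hsv=cv2.cvtColor(p,cv2.COLOR_RGB2HSV);m&=(hsv[...,1]<50)&(hsv[...,2]>125)
    b=m&(abs(W[...,2]-zu-.006)<.007)
    A=np.c_[W[b][:,:2],np.ones(b.sum())];q=np.linalg.lstsq(A,W[b][:,2],rcond=None)[0]
    print("plate",b.sum(),cv2.minAreaRect(W[b][:,:2].astype(np.float32)),"z",np.median(W[b][:,2]),"tilt",q[:2].round(3))
E
python3 - <<'E'
from h import *
f=np.load("side2.npz");flange(f["p"],f["d"],[(309.1,224.3),(307.8,190),(343.8,222.9),(339.2,189.2)],.129)
E
```

```text
px [[309.4, 224.1], [306.9, 189.2], [343.6, 223.0], [338.5, 188.2]]
holes z 0.132 [0.5511 0.0304] 0.181 [0.0009 0.002  0.002  0.0009]
holes z 0.135 [0.5507 0.0335] 0.181 [0.0009 0.0017 0.0018 0.0008]
plate 754 ((0.5513045787811279, 0.032465286552906036), (0.1101282387971878, 0.14946956932544708), 10.635141372680664) z 0.1324647578357327 tilt [-0.005  0.   ]
```

```bash
python3 -m creep '[[-1,0,4,0,0,0,0.006],[-1,0,0,-15,0,0,0],[-1,0,0,-20,0,0,0],[-1,0,0,-15,0,0,0],[-1,0,0,0,0,0,0]]';python3 -m creep '[[-1,0,0,-15,0,0,0],[-1,0,0,-13,0,0,0],[-1,0,0,0,0,0,0],[-1,0,0,0,0,0,0]]'
python3 - <<'E'
from h import *
p,d=read_camera("side");np.savez("side3.npz",p=p,d=d);o=get_obs();print(o["eef_pos"],o["contact_force"])
T=np.linalg.inv(camera_params("side")["cam_to_world"]);K=camera_params("side")["intrinsics"]
R=np.array([[np.cos(.19),-np.sin(.19)],[np.sin(.19),np.cos(.19)]]);zu=o["eef_pos"][2]-.0677;px=[]
for m in MOD:
    x=T[:3,:3]@np.r_[R@m+[.551,.037],zu+.004]+T[:3,3];px.append((K[0,0]*x[0]/-x[2]+K[0,2],-K[1,1]*x[1]/-x[2]+K[1,2]))
print(np.round(px,1).tolist(),zu);flange(p,d,px,zu)
cv2.imwrite("pics/f3.png",cv2.resize(p[190:280,270:390,::-1],(800,600),interpolation=cv2.INTER_CUBIC))
E
```

```text
t: 22.2
eef_pos: [0.5482, 0.0401, 0.1457]
tool_rot: [-0.001, 0.635, 0.773, -0.001]
contact_force: [-0.1, 1.0, -4.6]
gripper_width: 0.108
grasp_force: 69.1
t: 22.7
eef_pos: [0.5496, 0.0405, 0.1196]
tool_rot: [0.0, 0.634, 0.773, 0.0]
contact_force: [-0.2, -0.5, -5.0]
gripper_width: 0.112
grasp_force: 69.1
[0.54987916 0.04059577 0.11983522] [-0.33971134  0.3686438  -3.9203201 ]
[[309.6, 247.6], [307.3, 213.0], [342.4, 245.9], [337.5, 211.5]] 0.05213521980250725
px [[309.4, 248.3], [306.6, 211.8], [342.0, 246.2], [336.1, 210.4]]
holes z 0.055135219802507254 [0.553  0.0348] 0.1991 [0.0033 0.0037 0.0031 0.0029]
holes z 0.05813521980250725 [0.5527 0.0376] 0.1991 [0.0031 0.0035 0.0029 0.0027]
plate 693 ((0.5527488589286804, 0.03830311819911003), (0.1096668466925621, 0.15071755647659302), 11.257085800170898) z 0.05530460888416677 tilt [-0.003  0.005]
```

View pics/f3.png

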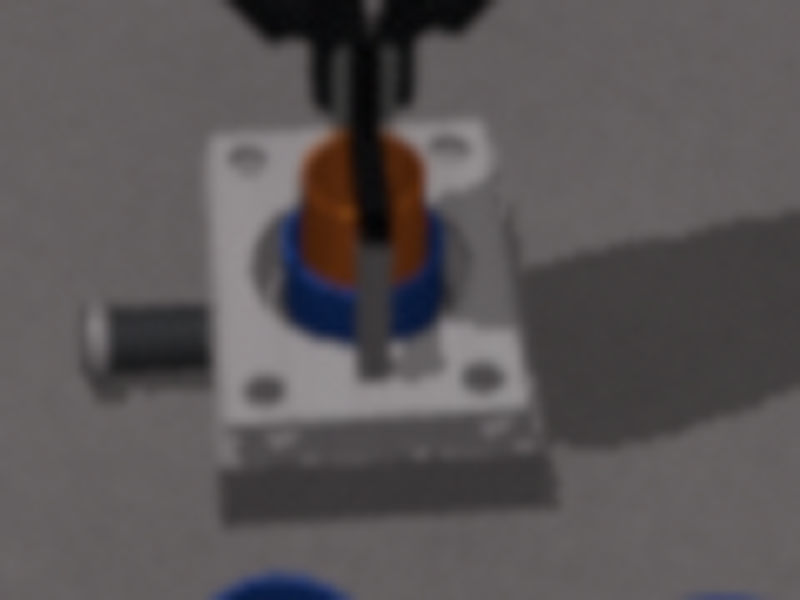

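The side crop shows the plate level around both cups, with clear gaps. Its hole mouths are at crop (247,158), (449,147), (265,390) and (484,378), about 1 mm in +x and 2.6 mm in +y past the threads. I'll correct that, plus a little yaw and height.

```bash
python3 -m creep '[[-1,-1.2,-2.6,-1.5,0,0,-0.006],[-1,0,0,0,0,0,0],[-1,0,0,0,0,0,0],[-1,0,0,0,0,0,0],[-1,0,0,0,0,0,0]]'
python3 - <<'E'
from h import *
p,d=read_camera("side");o=get_obs();zu=o["eef_pos"][2]-.0677;print(o["eef_pos"],zu,o["tool_rot"])
g=cv2.cvtColor(p,cv2.COLOR_RGB2GRAY)
s=np.array([(309.6,247.2),(306.9,212.4),(342.5,245.4),(337.2,210.7)])
c=np.array([cen(g,u,v,3) for u,v in s]);c=np.array([cen(g,u,v,3) for u,v in c]);print(c.round(1).tolist())
for z in (.003,.006):
    a=fit(ray("side",c[:,0],c[:,1],zu+z)[:,:2],MOD);print(z,a[0].round(4),a[1].round(4),a[2].round(4))
print("target .5509 .0372 .1897")
W=grid("side",d);hsv=cv2.cvtColor(p,cv2.COLOR_RGB2HSV)
b=(d>0)&(abs(W[...,0]-.55)<.12)&(abs(W[...,1]-.04)<.12)&(hsv[...,1]<50)&(hsv[...,2]>125)&(abs(W[...,2]-zu-.006)<.007)
print("rect",cv2.minAreaRect(W[b][:,:2].astype(np.float32)),"housing rect .5523 .0357 10.8")
E
```

```text
t: 23.38
eef_pos: [0.5482, 0.0379, 0.1179]
tool_rot: [-0.0, 0.637, 0.771, 0.0]
contact_force: [0.1, 0.0, -4.8]
gripper_width: 0.112
grasp_force: 69.1
[0.54827536 0.03787269 0.11795366] 0.05025366172768192 [1.34203908e-05 6.36821884e-01 7.71010951e-01 5.13134241e-05]
[[309.9, 247.7], [307.4, 212.0], [342.6, 246.0], [337.6, 211.3]]
0.003 [0.551  0.0332] 0.1845 [0.0019 0.003  0.0014 0.0003]
0.006 [0.5507 0.036 ] 0.1845 [0.0017 0.0028 0.0011 0.0004]
target .5509 .0372 .1897
rect ((0.5511031746864319, 0.03507327288389206), (0.11001373082399368, 0.1522071361541748), 10.800775527954102) housing rect .5523 .0357 10.8
```

All estimates now agree to about 1 mm. I'll make one small nudge, settle and hand in.

```bash
python3 -m creep '[[-1,0.5,0.6,0,0,0,0],[-1,0,0,0,0,0,0],[-1,0,0,0,0,0,0],[-1,0,0,0,0,0,0],[-1,0,0,0,0,0,0]]'; python3 -c "
from station import *
print(hand_in())"
```

```text
t: 24.05
eef_pos: [0.5487, 0.0384, 0.1179]
tool_rot: [-0.0, 0.637, 0.771, 0.0]
contact_force: [-0.3, -0.5, -5.0]
gripper_width: 0.113
grasp_force: 69.1
the job is handed in; nothing more can be done
None
```

I handed in at 24 s with both cups seated and the flange held level about 15 mm over the housing, its holes measured within about 1.5 mm of the threads; the verdict was not shown, and one missed grasp moved the blue cup 14 mm before the second try held.

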